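# Unlock the tube shaker and hold its cassette lifted free

## Task

Slide the tube shaker's transport lock all the way to its open end, then pinch the two black side catches of the tube cassette together with the fingers and lift the cassette straight up out of its bay. Finish while still holding it by the pinched catches, level and still, with its underside at least 5 cm above the top of the shaker; leave the lock open and do not disturb the other things on the bench.

Things in the scene. Friction and masses are not known exactly. Their poses are not given: they have to be found in the camera images.
- shaker: Fixed low white tube shaker, 255 mm long (its x, -115 to +140 mm), 160 mm wide (y, +-80 mm), flat top 50 mm above the bench; x points from the lock's end to the display's end. Origin on the bench under the centre of its cassette bay (113 x 59 mm, floor 15 mm above the bench). In the bay a ledge along each side, underside 10.5 mm below the top, holds the catch teeth down.
- lock (a joint): Travel of the transport lock along the shaker's +y, m: 0 to its end stop at 0.050 (fully open). It starts at 0 to 0.012 (locked): its aluminium tongue then lies over a lug on the cassette's end. About 1.5 N of friction; it stays where it is left. Its grip is at shaker x = -90 mm, y = -10 mm plus this value.
- lock_grip (a point): Centre, half-way up, of the lock's black upright grip: a block 14 mm (shaker x) by 24 mm (shaker y) by 35 mm high, from 56.5 to 91.5 mm above the bench; it stands on the flat lock tongue 6 mm thick. Axes as the shaker's.
- cassette_center (a point): Centre (half-way up) of the grey cassette body, 110 mm long (its x), 56 mm wide (y), 60 mm high; tube caps 7 mm higher; 0.24 to 0.4 kg. Its underside is 30 mm below this point. It sits in the bay with 1.5 mm play all round, axes as the shaker's, its underside 15 mm above the bench, its top 25 mm above the shaker's top.
- pinch (a point): Where to pinch: midway between the two catches, 68 mm above the cassette's underside, axes as the cassette's. The catches are upright black plates 30 mm wide (cassette x) in the middle of the long sides; they rise 50 mm above the shaker's top (17 mm above this point). Outer faces 56 mm apart at rest (+-28 mm along y), 40 mm fully pinched. Their hidden teeth hook under the bay's ledges.
- catch_left (a joint): Inward travel of the catch on the cassette's +y side, m: 0 at rest, 0.008 fully pressed; sprung, from 2 N at rest to 5 N fully pressed; its tooth is clear of the ledge from about 0.006.
- catch_right (a joint): The same for the catch on the cassette's -y side.
- cassette: The tube cassette as a whole (with its catches); origin at the centre of its underside, axes as those of its centre.
- bottle: Bystander: amber glass bottle, 64 mm across, 130 mm high; origin at the centre of its underside. Leave alone.
- rack: Bystander: empty green tube rack, 75 x 120 x 38 mm; origin at the centre of its underside. Leave alone.
- tipbox: Bystander: box of pipette tips, 85 x 120 x 59 mm; origin at the centre of its underside. Leave alone.
- beaker: Bystander: glass beaker, 72 mm across, 85 mm high; origin at the centre of its underside. Leave alone.

How it is judged:
By the outcome, as a careful person would: the job done as asked, in the order asked, and still so for the second after the job is handed in, while the arm keeps its last pose, push and grip.
It also fails if it takes over 42 s, if anything falls off the work surface, if the arm or the gripper's body presses on something with over 40 N, if the wrist force passes 120 N, or if a joint passes its speed limit or range.

## Robot

A 6-joint arm with a two-finger parallel gripper is mounted at the origin on the work surface. World frame = base frame: x ahead of the robot, y to its left, z up, the work surface at z = 0. Lengths are in m, angles in rad, forces in N, time in s.
With the tool pointing down it reaches from about 0.3 to 0.875 m from the base axis. Payload 4.2 kg.
Tool frame: the origin (TCP) lies on the centre line of the jaws, within the pads' length; the fingertips stand 17 mm ahead of it and the grasp point (between the pads) lies 2 mm behind it; z points along the fingers, y is the direction in which the jaws open and shut (so a half turn about z gives the same grasp; the last joint's range is limited). The gripper opens to 85 mm and grips with 20 to 120 N. Pads are 22 mm wide; open, the fingers measure 114 mm over their backs; the gripper's body (76 mm by 85 mm) begins 54 mm behind the grasp point. The pads swing forward as they close: fully open they stand 13 mm farther back than shut.
Start: joints at [1.32, 0.32, 1.565, -0, 1.257, -0.02], TCP at [0.132, 0.56, 0.248] pointing down, gripper open.
Joint ranges: [-3.11, 3.11], [-0.84, 2.01], [0.21, 2.61], [-1.34, 4.49], [0.05, 2.63], [-2.56, 2.56]. Speed limits (rad/s): [2.57, 2.57, 3.14, 3.14, 3.14, 3.14].

## Interface

Orientations are given as a 3x3 rotation matrix whose columns are the frame's x, y, z axes.
In Python, from rig import r gives the robot as it stands.
- The arm moves only by the tool carry_out, never from a script. Its argument "rows" is a list of rows, each a list of 6 numbers: the shift along the tool's x, y, z in cm, then the turn, a rotation vector about the tool's x, y, z in rad. In form: [[dx, dy, dz, ax, ay, az], ...]. A call has 1 to 8 rows; each row shifts and turns the commanded pose from where the row before left it, along the tool's axes as they then stand; what a row does not reach is not made up. A row lasts 1/10 s, in which the tool goes at most 50 mm and 8.59 degrees, less where a joint would pass 70% of its speed; a pose out of reach is approached as far as the arm can. A call is refused whole if a number of a shift passes 5 or a number of a turn 0.15, either way. A call with a gripper value outside its range is refused whole. "claw" is the opening, from 0 (shut) to 1 (fully open), set as the call begins (left out, the last holds). The fingers move at their own pace and stop on an object; "squeeze" is the grip in N (left out, the last holds). Time passes only in rows, so rows that do not move let the fingers close. It gives the time, the measured TCP pose, the force and the opening at its end, in the units of the state.
- r.state(): the state, without advancing time (a new reading comes with each control period).
- r.capture(name): name is "side" or "top"; returns a dict with "color" (384x512x3 uint8, red, green, blue), "depth" (384x512 float32, m along the optical axis (not along the pixel's ray), 0 where there is no reading), "mtx" (3x3 intrinsics, pixels), "origin" and "rotation" of the camera in the world. Camera axes: x right, y up, looking along -z (the intrinsics and any distortion apply to the point x, -y, -z); pixel columns grow to the right and rows downward; lengths in m; the calibration is good to about 2 mm. A picture is of the moment at which its call begins.
- r.hand_in(): hands the job in, once; it reports no verdict.
The state is a dict: "time": time; "qpos": joint angles; "joint_velocities": joint speeds; "tau": joint torques, N m; "ee_pos": TCP position; "orientation": TCP orientation; "contact_force": force on the tool from outside, world axes, zero at the start; "wrist_torque": the same for the moment, N m; "finger_gap": finger opening in m.
Only numpy, scipy, OpenCV 4.12 (cv2) and the standard library are available. Lean on these libraries where they do the work, as an engineer would, in place of code of your own. Each camera call takes 0.05 s, during which the arm holds its last target. There are 200 camera calls.

## Working session

There is one attempt and no reset: what is moved stays moved. The work goes in short steps, Python scripts to look and compute and a tool call to move; the robot and the scene stay as the last step left them, time stands still between calls to the robot, and variables do not carry over. Pictures are saved under pics/ and viewed, about 8 in all and at most 12, crops included, and the job is handed in when it is done.

Besides the shell and the picture viewer there is one more tool, called after "Call:" as name(argument=value, ...) on one line, values as JSON. carry_out: Moves the arm, as the interface text tells. Its arguments: {"type":"object","properties":{"rows":{"type":"array"},"claw":{"type":"number"},"squeeze":{"type":"number"}},"required":["rows"]}

```bash
ls; mkdir -p pics; python3 - <<'E'
from rig import r
import cv2,numpy as np
s=r.state(); print(s['time'],s['ee_pos'],s['orientation'],s['finger_gap'])
for n in('top','side'):
    c=r.capture(n); np.savez(f'pics/{n}0.npz',**c); cv2.imwrite(f'pics/{n}0.png',c['color'][:,:,::-1]); print(n,c['mtx'],c['origin'],c['rotation'],list(c))
a=np.hstack([cv2.imread('pics/top0.png'),cv2.imread('pics/side0.png')])
E
```

```text
pics
0.0 [0.13142521 0.55931753 0.24747594] [[-9.73477060e-01  2.28784174e-01 -4.63352826e-04]
 [ 2.28784636e-01  9.73475547e-01 -1.71780992e-03]
 [ 5.80549213e-05 -1.77825656e-03 -9.99998417e-01]] 0.08573040025366739
top [[360.39586106   0.         254.94646418]
 [  0.         360.39586106 190.63869214]
 [  0.           0.           1.        ]] [ 0.47953588 -0.00213865  1.1868274 ] [[ 0.01708811  0.99594994 -0.08827065]
 [-0.99967969  0.01866678  0.01708989]
 [ 0.0186684   0.08795034  0.99594991]] ['color', 'depth', 'mtx', 'origin', 'rotation']
side [[384.71982068   0.         254.92212308]
 [  0.         384.71982068 192.4400373 ]
 [  0.           0.           1.        ]] [ 0.51637262 -0.81833209  0.87011784] [[ 9.98642779e-01  3.59371704e-02 -3.76977504e-02]
 [-5.20804933e-02  6.95598200e-01 -7.16540834e-01]
 [ 4.72037248e-04  7.17531647e-01  6.96525745e-01]] ['color', 'depth', 'mtx', 'origin', 'rotation']
```

View pics/top0.png

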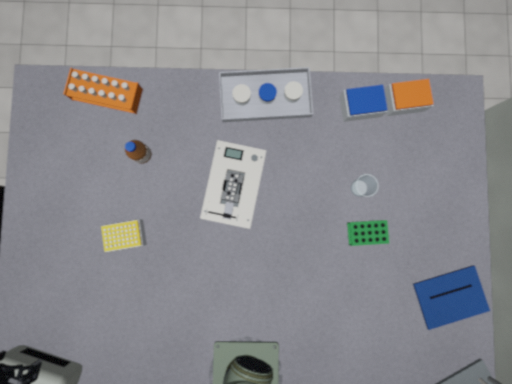

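View pics/side0.png

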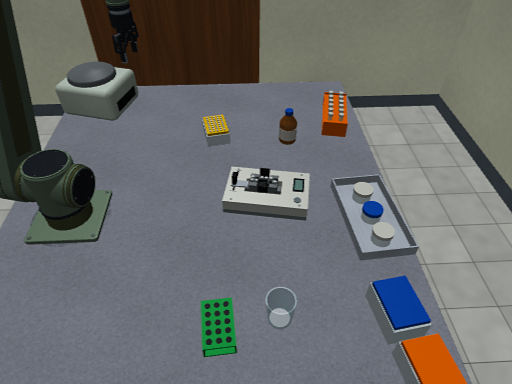

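```bash
cat > h.py <<'E'
import cv2,numpy as np
def cam(n,i): return dict(np.load(f'pics/{n}{i}.npz'))
def plane(c,uv,z):
    uv=np.atleast_2d(np.asarray(uv,float)); K=c['mtx']
    d=np.c_[(uv[:,0]-K[0,2])/K[0,0],-(uv[:,1]-K[1,2])/K[1,1],-np.ones(len(uv))]@c['rotation'].T
    return c['origin']+d*((z-c['origin'][2])/d[:,2])[:,None]
def proj(c,P):
    p=(np.atleast_2d(P)-c['origin'])@c['rotation']; K=c['mtx']
    return np.c_[K[0,0]*p[:,0]/-p[:,2]+K[0,2],K[1,1]*p[:,1]/p[:,2]+K[1,2]]
def cloud(c):
    v,u=np.mgrid[:384,:512]; K=c['mtx']; d=c['depth']
    return np.dstack([(u-K[0,2])/K[0,0]*d,-(v-K[1,2])/K[1,1]*d,-d])@c['rotation'].T+c['origin']
E
python3 - <<'E'
from h import *
for n,b in(('top',(190,130,90,110)),('side',(215,155,105,70))):
    c=cam(n,0); P=cloud(c); col=c['color'].astype(int)
    x,y,w,h=b; reg=np.zeros((384,512),bool); reg[y:y+h,x:x+w]=1
    Z=P[...,2]
    m=reg&(col.min(2)>165)&(col.max(2)-col.min(2)<40)
    print(n,'white z med',np.median(Z[m]),m.sum())
    cs,_=cv2.findContours(m.astype(np.uint8),cv2.RETR_EXTERNAL,cv2.CHAIN_APPROX_NONE)
    k=max(cs,key=cv2.contourArea)[:,0]
    W=plane(c,k,0.05)[:,:2].astype(np.float32)
    rc=cv2.minAreaRect(W*1000); print(rc,cv2.boxPoints(rc))
    d=reg&(col.max(2)<70)&(Z>.06)
    print('dark z',np.percentile(Z[d],[5,50,95]),d.sum())
    # heights map
    im=cv2.resize(c['color'][y:y+h,x:x+w],None,fx=7.0 if n=='side' else 5.4,fy=7.0 if n=='side' else 5.4,interpolation=cv2.INTER_CUBIC)
    cv2.imwrite(f'pics/{n}c.png',im[:,:,::-1])
E
```

```text
top white z med 0.05022045464649705 3181
((601.2427368164062, 48.03932189941406), (162.92269897460938, 257.69207763671875), 79.1941146850586) [[459.40884   -7.821213]
 [712.5315   -56.133896]
 [743.07666  103.89986 ]
 [489.95398  152.21254 ]]
dark z [0.06634531 0.0827108  0.09413802] 32
side white z med 0.05142150281304919 1744
((599.4343872070312, 51.477073669433594), (158.74472045898438, 254.54931640625), 79.2770004272461) [[459.61407    -2.8284454]
 [709.71844   -50.190155 ]
 [739.2547    105.78259  ]
 [489.15033   153.1443   ]]
dark z [0.06190879 0.07841099 0.10150426] 385
```

View pics/topc.png

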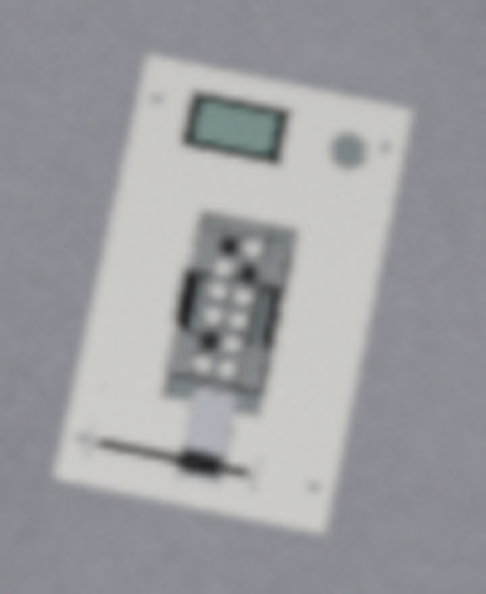

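View pics/sidec.png

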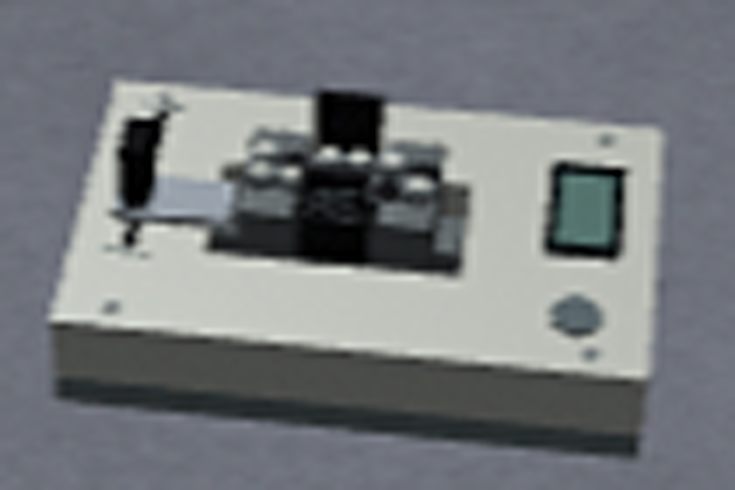

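```bash
cat >> h.py <<'E'
YAW=-0.187; O=np.array([.5882,.0518])
def S(P):
    P=np.atleast_2d(P); c,s=np.cos(YAW),np.sin(YAW); d=P[:,:2]-O
    return np.c_[d@[c,s],d@[-s,c],P[:,2]]*1000
def Wd(x,y,z):
    c,s=np.cos(YAW),np.sin(YAW); return np.array([O[0]+(c*x-s*y)/1e3,O[1]+(s*x+c*y)/1e3,z/1e3])
E
python3 - <<'E'
from h import *
for n,b in(('top',(190,130,90,110)),('side',(215,155,105,70))):
    c=cam(n,0); P=cloud(c); col=c['color'].astype(int)
    x,y,w,h=b; reg=np.zeros((384,512),bool); reg[y:y+h,x:x+w]=1
    d=(reg&(col.max(2)<75)&(c['depth']>0)).astype(np.uint8)
    N,L,st,ce=cv2.connectedComponentsWithStats(d)
    for i in range(1,N):
        if st[i,4]<4: continue
        q=S(P[L==i]); hi=q[:,2]>60
        print(n,st[i],ce[i].round(1),'all',np.percentile(q,[5,50,95],axis=0).round(0).tolist(),'hi',hi.sum(), q[hi].mean(0).round(1) if hi.any() else '', np.ptp(q[hi],axis=0).round() if hi.any() else '')
    # raw height map statistic: grip & catches from the cloud
    q=S(P[reg]); k=q[:,2]>84; q=q[k]
    for nm,s in(('grip',q[:,0]<-60),('L',(q[:,1]>10)&(q[:,0]>-40)),('R',(q[:,1]<-10)&(q[:,0]>-40))): print(n,nm,s.sum(),q[s].mean(0).round(1),q[s].min(0).round(),q[s].max(0).round())
E
```

```text
top [231 174   2   3   4] [231.8 175. ] all [[34.0, 5.0, 76.0], [36.0, 6.0, 77.0], [39.0, 8.0, 79.0]] hi 4 [36.3  6.6 77.7] [6. 4. 3.]
top [223 181   4   9  15] [224.5 184.8] all [[-9.0, 23.0, 31.0], [3.0, 23.0, 65.0], [16.0, 24.0, 94.0]] hi 9 [ 3.2 23.3 76.9] [24.  1. 34.]
top [235 180   2   2   4] [235.5 180.5] all [[20.0, -10.0, 73.0], [22.0, -8.0, 76.0], [24.0, -7.0, 77.0]] hi 4 [22.2 -8.2 75.5] [4. 3. 5.]
top [228 192   2   2   4] [228.5 192.5] all [[-21.0, 3.0, 76.0], [-19.0, 5.0, 78.0], [-17.0, 7.0, 78.0]] hi 4 [-18.9   5.1  77.6] [4. 4. 2.]
top [223 214   8   3  16] [226.4 215.2] all [[-91.0, -13.0, 82.0], [-89.0, -3.0, 92.0], [-86.0, 4.0, 94.0]] hi 16 [-88.6  -4.   90.1] [ 7. 20. 30.]
top grip 76 [-93.2 -41.1 696.8] [-97. -73.  88.] [ -82.   10. 1187.]
top L 21 [ 0.1 25.2 98.1] [-13.  23.  87.] [ 14.  28. 104.]
top R 22 [  1.3 -25.8  98.3] [-13. -28.  86.] [ 16. -23. 105.]
side [245 168  37  26 436] [263.6 183.1] all [[-41.0, -30.0, 44.0], [2.0, -25.0, 75.0], [42.0, 26.0, 101.0]] hi 332 [  0.6 -10.4  79.9] [86. 60. 46.]
side [232 171   7  14  62] [234.4 177.5] all [[-95.0, -
[... 184 characters left out ...]
[123.0, 48.0, 55.0]] hi 0  
side [233 186   2   4   5] [233.4 187.2] all [[-93.0, -25.0, 50.0], [-91.0, -19.0, 53.0], [-89.0, -14.0, 53.0]] hi 0  
side [238 186   6   1   6] [240.5 186. ] all [[-76.0, -16.0, 54.0], [-69.0, -15.0, 56.0], [-62.0, -13.0, 57.0]] hi 0  
side [223 201  84  11 119] [264.1 205.7] all [[-109.0, -82.0, 42.0], [12.0, -80.0, 47.0], [127.0, -78.0, 50.0]] hi 0  
side [223 209  83  11 302] [264.2 214. ] all [[-100.0, -83.0, 2.0], [14.0, -80.0, 10.0], [124.0, -78.0, 19.0]] hi 0  
side grip 34 [-91.   -5.6  91. ] [-98. -15.  85.] [-84.   8.  96.]
side L 49 [-0.9 23.6 94.7] [-14.  19.  84.] [ 14.  28. 103.]
side R 89 [  29.1 -301.3  347. ] [ -17. -868.   84.] [ 91. -14. 870.]
```

```bash
cat >> h.py <<'E'
def go(x,y,z):
    from rig import r
    s=r.state(); R=s['orientation']; yd=np.array([-np.sin(YAW),np.cos(YAW),0]); xd=np.array([-np.cos(YAW),-np.sin(YAW),0])
    Rt=np.c_[xd,yd,[0,0,-1]]; rv=cv2.Rodrigues(R.T@Rt)[0].ravel()
    print('t',round(s['time'],2),'TCP shaker mm',S(s['ee_pos'])[0].round(1),'F',np.round(s['contact_force'],1),'gap',round(s['finger_gap']*1000,1))
    print('d tool cm',(100*R.T@(Wd(x,y,z)-s['ee_pos'])).round(2),'rot',rv.round(4))
E
python3 -c "
from h import *; go(-90,-4,160)"
```

```text
t 0.1 TCP shaker mm [-543.2  413.8  247.6] F [ 0.  -0.  -0.3] gap 85.5
d tool cm [-47.1  -39.74   8.82] rot [-0.0016 -0.0001 -0.0437]
```

Call:
carry_out(rows=[[0,0,0,-0.0016,0,-0.0437],[-2.5,-2.4,0,0,0,0],[-3.2,-2.9,0,0,0,0],[-3.2,-2.9,0,0,0,0],[-3.2,-2.9,0,0,0,0],[-3.2,-2.9,0,0,0,0],[-3.2,-2.9,0,0,0,0],[-3.2,-2.9,0,0,0,0]], claw=0.6)

```text
time: 0.9
ee_pos: [0.3085, 0.3232, 0.2478]
orientation: [[-0.983, 0.186, 0.0], [0.186, 0.983, 0.001], [0.0, 0.001, -1.0]]
contact_force: [1.4, 0.1, 0.2]
finger_gap: 0.0511
```

Call:
carry_out(rows=[[-3.2,-2.9,0,0,0,0],[-3.2,-2.9,0.5,0,0,0],[-3.2,-2.9,1,0,0,0],[-3.2,-2.9,1,0,0,0],[-3.0,-2.9,1,0,0,0],[-2.5,-2.4,1,0,0,0],[0,0,0,0,0,0],[0,0,0,0,0,0]])

```text
time: 1.7
ee_pos: [0.456, 0.1245, 0.2022]
orientation: [[-0.982, 0.188, -0.001], [0.188, 0.982, 0.002], [0.002, 0.001, -1.0]]
contact_force: [0.5, -0.3, 0.1]
finger_gap: 0.0511
```

```bash
python3 -c "
from h import *; go(-90,-4,80)"
```

```text
t 1.7 TCP shaker mm [-143.4   46.8  202.2] F [ 0.5 -0.3  0.1] gap 51.1
d tool cm [-5.37 -5.09 12.21] rot [ 0.0015 -0.0017 -0.0021]
```

Call:
carry_out(rows=[[-1.8,-1.7,0,0.0015,-0.0017,-0.0021],[-1.8,-1.7,0,0,0,0],[-1.77,-1.69,1,0,0,0],[0,0,3,0,0,0],[0,0,3,0,0,0],[0,0,1.5,0,0,0],[0,0,0,0,0,0],[0,0,0,0,0,0]])

```text
time: 2.5
ee_pos: [0.4999, 0.066, 0.1184]
orientation: [[-0.983, 0.182, 0.002], [0.182, 0.983, 0.0], [-0.002, 0.001, -1.0]]
contact_force: [0.1, 0.3, 0.6]
finger_gap: 0.0513
```

```bash
python3 - <<'E'
from h import *; go(-90,-4,80)
from rig import r
a=[]
for n,(x,y,w,h) in(('top',(190,130,90,110)),('side',(215,120,105,100))):
    c=r.capture(n); np.savez(f'pics/{n}1.npz',**c); a.append(cv2.resize(c['color'][y:y+h,x:x+w],(390,480),interpolation=cv2.INTER_CUBIC))
cv2.imwrite('pics/a1.png',np.hstack(a)[:,:,::-1])
E
```

```text
t 2.5 TCP shaker mm [-89.4  -2.5 118.4] F [0.1 0.3 0.6] gap 51.3
d tool cm [ 0.07 -0.16  3.84] rot [0.0006 0.0024 0.0035]
```

View pics/a1.png

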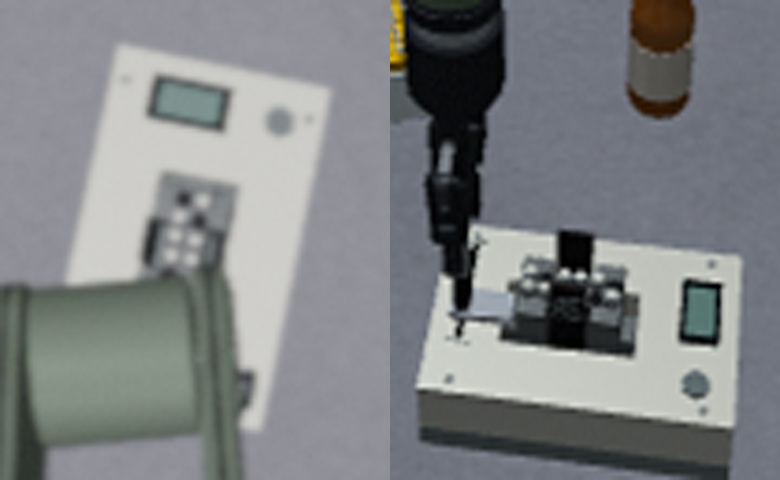

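The side view shows the open fingers straddling the grip (about (455,290)). I'll descend and grasp it.

Call:
carry_out(rows=[[0.07,-0.16,1.5,0,0,0.003],[0,0,1.5,0,0,0],[0,0,0.7,0,0,0],[0,0,0,0,0,0]])

```text
time: 3.0
ee_pos: [0.4988, 0.0636, 0.0808]
orientation: [[-0.982, 0.187, 0.001], [0.187, 0.982, -0.0], [-0.001, 0.0, -1.0]]
contact_force: [0.2, 0.8, 0.6]
finger_gap: 0.0514
```

Call:
carry_out(rows=[[0,0,0,0,0,0],[0,0,0,0,0,0],[0,0,0,0,0,0],[0,0,0,0,0,0],[0,0,0,0,0,0]], claw=0.1, squeeze=20)

```text
time: 3.5
ee_pos: [0.4997, 0.0637, 0.0818]
orientation: [[-0.982, 0.187, 0.004], [0.187, 0.982, 0.0], [-0.004, 0.001, -1.0]]
contact_force: [-0.2, 1.3, 6.3]
finger_gap: 0.0231
```

```bash
python3 -c "
from h import *; go(-90,40,80)"
```

```text
t 3.5 TCP shaker mm [-89.2  -4.8  81.8] F [-0.2  1.3  6.3] gap 23.1
d tool cm [0.09 4.48 0.18] rot [ 0.0011  0.0038 -0.0012]
```

Call:
carry_out(rows=[[0,0.3,-0.1,0,0,0],[0,0.6,0,0,0,0],[0,0.7,0,0,0,0],[0,0.7,0,0,0,0],[0,0.7,0,0,0,0],[0,0.7,0,0,0,0],[0,0.5,0,0,0,0],[0,0,0,0,0,0]])

```text
time: 4.3
ee_pos: [0.5077, 0.1059, 0.0818]
orientation: [[-0.982, 0.186, 0.004], [0.186, 0.982, 0.001], [-0.003, 0.002, -1.0]]
contact_force: [5.9, 0.7, -3.1]
finger_gap: 0.0237
```

```bash
python3 -c "
from h import *; go(-90,40,80)"
```

```text
t 4.3 TCP shaker mm [-89.2  38.2  81.8] F [ 5.9  0.7 -3.1] gap 23.7
d tool cm [0.08 0.18 0.18] rot [ 0.0016  0.0033 -0.0005]
```

Call:
carry_out(rows=[[0.05,0.15,0,0,0,0],[0,0.15,0,0,0,0],[0,0,0,0,0,0]])

```text
time: 4.6
ee_pos: [0.508, 0.108, 0.0818]
orientation: [[-0.982, 0.187, 0.004], [0.187, 0.982, 0.0], [-0.004, 0.001, -1.0]]
contact_force: [5.8, -1.3, -3.7]
finger_gap: 0.0237
```

```bash
python3 -c "
from h import *; go(-90,40,80)"
```

```text
t 4.6 TCP shaker mm [-89.2  40.3  81.8] F [ 5.8 -1.3 -3.7] gap 23.7
d tool cm [ 0.08 -0.03  0.18] rot [ 0.0008  0.0043 -0.0006]
```

Call:
carry_out(rows=[[0.05,0.1,0,0,0,0],[0,0.1,0,0,0,0],[0,0,0,0,0,0]])

```text
time: 4.9
ee_pos: [0.508, 0.1082, 0.0818]
orientation: [[-0.983, 0.185, 0.004], [0.185, 0.983, -0.003], [-0.005, -0.002, -1.0]]
contact_force: [7.8, -9.4, -3.5]
finger_gap: 0.0232
```

Call:
carry_out(rows=[[0,0.1,0,0,0,0],[0,0.1,0,0,0,0],[0,0,0,0,0,0]])

```text
time: 5.2
ee_pos: [0.508, 0.1084, 0.0818]
orientation: [[-0.983, 0.184, 0.003], [0.184, 0.983, -0.007], [-0.005, -0.006, -1.0]]
contact_force: [7.2, -16.8, -2.0]
finger_gap: 0.0236
```

```bash
python3 -c "
from h import *; go(-90,40,80)"
```

```text
t 5.2 TCP shaker mm [-89.3  40.7  81.8] F [  7.2 -16.8  -2. ] gap 23.6
d tool cm [ 0.07 -0.07  0.18] rot [-0.0059  0.0046  0.0021]
```

Call:
carry_out(rows=[[-0.1,-0.2,0,0,0,0],[0,-0.1,0,0,0,0]])

```text
time: 5.4
ee_pos: [0.5081, 0.108, 0.0818]
orientation: [[-0.982, 0.187, 0.003], [0.187, 0.982, -0.001], [-0.003, -0.0, -1.0]]
contact_force: [6.0, -0.8, -2.4]
finger_gap: 0.0238
```

Call:
carry_out(rows=[[0,0,0,0,0,0],[0,0,0,0,0,0],[0,0,0,0,0,0],[0,0,0,0,0,0]], claw=0.6)

```text
time: 5.8
ee_pos: [0.5069, 0.1089, 0.0817]
orientation: [[-0.982, 0.187, 0.001], [0.187, 0.982, -0.0], [-0.001, 0.0, -1.0]]
contact_force: [0.8, 0.5, 0.0]
finger_gap: 0.0508
```

Call:
carry_out(rows=[[0,0,-1,0,0,0],[0,0,-2,0,0,0],[0,0,-3,0,0,0],[0,0,-3,0,0,0],[0,0,0,0,0,0],[0,0,0,0,0,0]])

```text
time: 6.4
ee_pos: [0.5075, 0.1088, 0.1728]
orientation: [[-0.982, 0.187, 0.004], [0.187, 0.982, 0.0], [-0.003, 0.001, -1.0]]
contact_force: [-0.5, -0.8, -0.5]
finger_gap: 0.0511
```

```bash
python3 - <<'E'
from h import *; go(0,0,160)
from rig import r
c=r.capture('side'); np.savez('pics/side2.npz',**c)
x,y,w,h=215,120,105,100
cv2.imwrite('pics/a2.png',cv2.resize(c['color'][y:y+h,x:x+w],None,fx=5,fy=5,interpolation=cv2.INTER_CUBIC)[:,:,::-1])
P=S(cloud(c)[y:y+h,x:x+w].reshape(-1,3)); k=(abs(P[:,0]+90)<12)&(P[:,2]>62)&(P[:,2]<98)&(abs(P[:,1])<75); print(k.sum(),np.percentile(P[k],[5,50,95],axis=0).round(1))
E
```

```text
t 6.4 TCP shaker mm [-89.9  41.  172.8] F [-0.5 -0.8 -0.5] gap 51.1
d tool cm [-8.99 -4.09  1.31] rot [ 0.001   0.0035 -0.0009]
58 [[-96.7  25.7  64.8]
 [-90.2  30.8  86. ]
 [-85.2  46.2  93.9]]
```

View pics/a2.png

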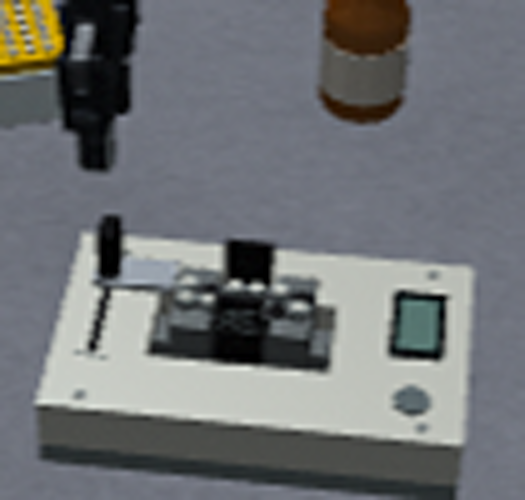

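The lock grip now stands at the far end of its slot, at about (110,245) in the crop, and it held against 17 N at the stop. Next I'll move over the cassette.

Call:
carry_out(rows=[[-2,-0.9,-0.5,0,0.0035,-0.001],[-3,-1.3,0,0,0,0],[-3,-1.3,0,0,0,0],[-0.99,-0.5,1,0,0,0],[0,0,1.8,0,0,0],[0,0,0,0,0,0],[0,0,0,0,0,0]], claw=0.9)

```text
time: 7.15
ee_pos: [0.5869, 0.0529, 0.1475]
orientation: [[-0.983, 0.186, -0.005], [0.186, 0.983, 0.0], [0.005, -0.0, -1.0]]
contact_force: [-0.3, 0.3, 0.5]
finger_gap: 0.0769
```

```bash
python3 -c "
from h import *; go(0,.5,82)"
```

```text
t 7.15 TCP shaker mm [ -1.5   0.8 147.5] F [-0.3  0.3  0.5] gap 76.9
d tool cm [-0.18 -0.03  6.55] rot [-0.0005 -0.0052  0.0003]
```

Call:
carry_out(rows=[[-0.16,-0.03,2,0,-0.005,0],[0,0,2,0,0,0],[0,0,1.5,0,0,0],[0,0,1.0,0,0,0],[0,0,0,0,0,0],[0,0,0,0,0,0]])

```text
time: 7.75
ee_pos: [0.5901, 0.0523, 0.0844]
orientation: [[-0.983, 0.186, 0.004], [0.186, 0.983, -0.0], [-0.004, 0.001, -1.0]]
contact_force: [0.5, -0.5, 0.4]
finger_gap: 0.077
```

```bash
python3 - <<'E'
from h import *; go(0,.5,82)
from rig import r
c=r.capture('side'); np.savez('pics/side3.npz',**c)
x,y,w,h=215,120,105,100
cv2.imwrite('pics/a3.png',cv2.resize(c['color'][y:y+h,x:x+w],None,fx=5.5,fy=5.5,interpolation=cv2.INTER_CUBIC)[:,:,::-1])
E
```

```text
t 7.75 TCP shaker mm [ 1.8  0.8 84.4] F [ 0.5 -0.5  0.4] gap 77.0
d tool cm [ 0.18 -0.03  0.24] rot [0.0005 0.0043 0.0002]
```

View pics/a3.png

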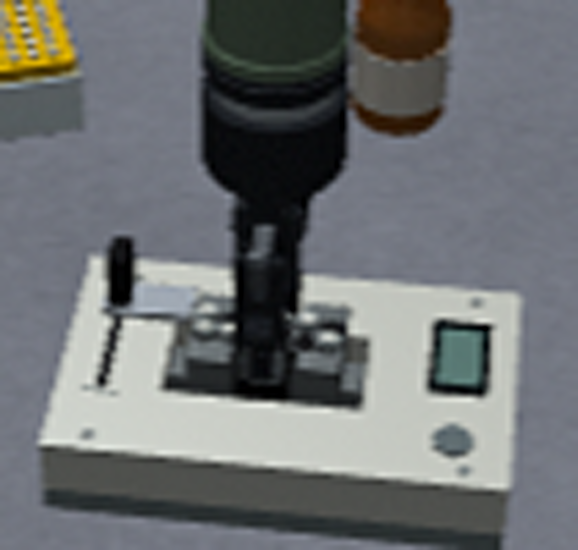

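Call:
carry_out(rows=[[0.15,-0.03,0.1,0,0.004,0],[0,0,0,0,0,0]])

```text
time: 8.0
ee_pos: [0.5884, 0.052, 0.0833]
orientation: [[-0.983, 0.186, 0.0], [0.186, 0.983, 0.0], [0.0, 0.0, -1.0]]
contact_force: [-0.4, -0.3, 0.3]
finger_gap: 0.0769
```

Call:
carry_out(rows=[[0,0,0,0,0,0],[0,0,0,0,0,0],[0,0,0,0,0,0],[0,0,0,0,0,0],[0,0,0,0,0,0],[0,0,0,0,0,0]], claw=0.2, squeeze=35)

```text
time: 8.6
ee_pos: [0.5889, 0.0519, 0.0841]
orientation: [[-0.983, 0.186, 0.001], [0.186, 0.983, 0.0], [-0.001, 0.0, -1.0]]
contact_force: [-1.4, -0.9, 6.7]
finger_gap: 0.0354
```

```bash
python3 -c "
from h import *; go(0,.5,82)"
```

```text
t 8.6 TCP shaker mm [ 0.6  0.3 84.1] F [-1.4 -0.9  6.7] gap 35.4
d tool cm [0.06 0.02 0.21] rot [0.0005 0.0011 0.0001]
```

Call:
carry_out(rows=[[0,0,0,0,0,0],[0,0,0,0,0,0],[0,0,0,0,0,0]])

```text
time: 8.9
ee_pos: [0.5889, 0.0519, 0.0841]
orientation: [[-0.983, 0.186, 0.001], [0.186, 0.983, 0.0], [-0.001, 0.0, -1.0]]
contact_force: [-1.1, 0.2, 7.2]
finger_gap: 0.035
```

```bash
python3 - <<'E'
from h import *; go(0,.5,82)
from rig import r
c=r.capture('side')
x,y,w,h=235,140,65,65
cv2.imwrite('pics/a4.png',cv2.resize(c['color'][y:y+h,x:x+w],None,fx=9,fy=9,interpolation=cv2.INTER_CUBIC)[:,:,::-1])
E
```

```text
t 8.9 TCP shaker mm [ 0.6  0.2 84.1] F [-1.1  0.2  7.2] gap 35.0
d tool cm [0.07 0.03 0.21] rot [ 0.0005  0.0012 -0.    ]
```

View pics/a4.png

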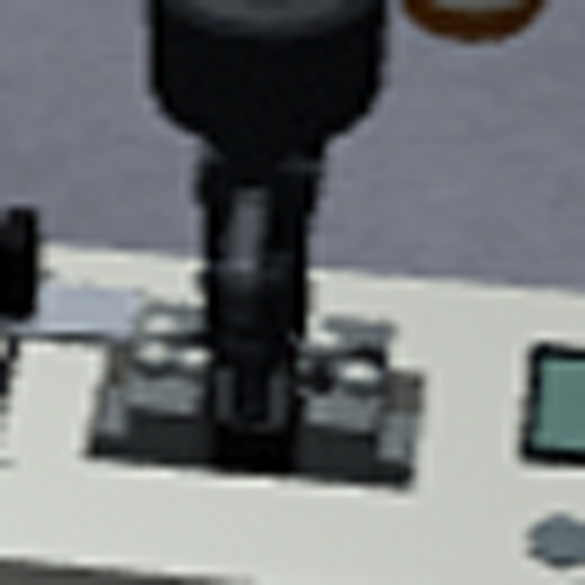

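Call:
carry_out(rows=[[0,0,-0.2,0,0,0],[0,0,-0.2,0,0,0],[0,0,-0.2,0,0,0],[0,0,-0.2,0,0,0],[0,0,0,0,0,0]])

```text
time: 9.45
ee_pos: [0.5884, 0.052, 0.0907]
orientation: [[-0.983, 0.186, -0.001], [0.186, 0.983, 0.0], [0.001, 0.0, -1.0]]
contact_force: [-0.0, -0.3, -2.8]
finger_gap: 0.0351
```

```bash
python3 -c "
from h import *; go(0,.3,92)"
```

```text
t 9.45 TCP shaker mm [ 0.1  0.2 90.7] F [-0.  -0.3 -2.8] gap 35.1
d tool cm [ 0.01  0.01 -0.13] rot [ 0.0002 -0.0006 -0.    ]
```

Call:
carry_out(rows=[[0,0,-0.5,0,0,0],[0,0,-0.6,0,0,0],[0,0,-0.7,0,0,0],[0,0,-0.7,0,0,0],[0,0,-0.7,0,0,0],[0,0,-0.7,0,0,0],[0,0,-0.7,0,0,0],[0,0,-0.5,0,0,0]])

```text
time: 10.25
ee_pos: [0.5885, 0.052, 0.1425]
orientation: [[-0.983, 0.186, 0.0], [0.186, 0.983, 0.0], [0.0, 0.0, -1.0]]
contact_force: [0.3, 0.5, -2.4]
finger_gap: 0.0352
```

Call:
carry_out(rows=[[0,0,-0.7,0,0,0],[0,0,-0.9,0,0,0],[0,0,-0.9,0,0,0],[0,0,-0.9,0,0,0],[0,0,-0.8,0,0,0],[0,0,-0.6,0,0,0],[0,0,-0.4,0,0,0],[0,0,0,0,0,0]])

```text
time: 11.05
ee_pos: [0.5886, 0.052, 0.1943]
orientation: [[-0.983, 0.186, 0.0], [0.186, 0.983, 0.0], [-0.0, 0.0, -1.0]]
contact_force: [0.8, -0.2, -3.3]
finger_gap: 0.0353
```

Call:
carry_out(rows=[[0,0,0,0,0,0],[0,0,0,0,0,0],[0,0,0,0,0,0],[0,0,0,0,0,0],[0,0,0,0,0,0]])

```text
time: 11.55
ee_pos: [0.5883, 0.052, 0.1935]
orientation: [[-0.983, 0.186, -0.001], [0.186, 0.983, 0.0], [0.001, 0.0, -1.0]]
contact_force: [0.3, 0.7, -3.0]
finger_gap: 0.0353
```

```bash
python3 - <<'E'
from h import *; go(0,.3,192)
from rig import r
a=[]
for n,(x,y,w,h) in(('side',(205,80,120,140)),('top',(80,120,320,140))):
    c=r.capture(n); np.savez(f'pics/{n}5.npz',**c); a.append(cv2.resize(c['color'][y:y+h,x:x+w],(410,480) if n=='side' else (380,480//2),interpolation=cv2.INTER_CUBIC))
a[1]=np.vstack([a[1],np.zeros_like(a[1])])
cv2.imwrite('pics/a5.png',np.hstack(a)[:,:,::-1])
print(r.state()['joint_velocities'])
E
```

```text
t 11.55 TCP shaker mm [1.000e-01 2.000e-01 1.935e+02] F [ 0.3  0.7 -3. ] gap 35.3
d tool cm [0.01 0.01 0.15] rot [ 0.0001 -0.0011  0.    ]
[-0.00072837 -0.00038283  0.00012825  0.00107538 -0.00086188  0.00023299]
```

View pics/a5.png

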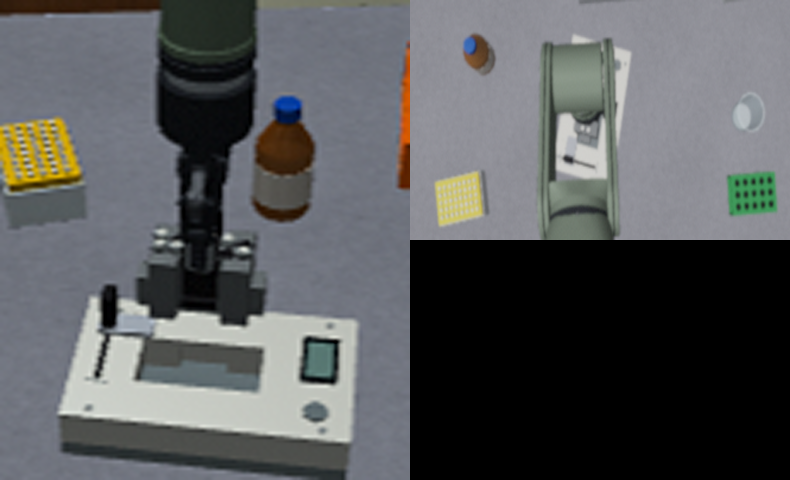

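The cassette hangs level above the empty bay, the lock is at its open end, and the bystanders haven't moved. I'll check the underside height by depth, then hand in.

```bash
python3 - <<'E'
from h import *
c=cam('side',5); P=S(cloud(c)[80:220,205:325].reshape(-1,3))
k=(abs(P[:,0])<60)&(abs(P[:,1]+27)<5)&(P[:,2]>70)&(P[:,2]<190)
for s in(P[:,0]<-25,P[:,0]>25): print((k&s).sum(),'z',np.percentile(P[k&s][:,2],[1,5,95,99]).round(1))
k=(abs(P[:,0]+90)<12)&(P[:,2]>62)&(P[:,2]<98)&(abs(P[:,1])<75);print('lock',np.percentile(P[k],[5,50,95],axis=0).round(1)[:,1])
E
```

```text
115 z [127.8 129.3 184.8 187. ]
96 z [128.5 130.8 185.5 186.7]
lock [26.7 29.9 48.3]
```

The underside measures about 125–128 mm above the bench at both ends, so it is level and about 7.5 cm above the shaker's top.

```bash
python3 -c "
from rig import r
print(r.hand_in()); s=r.state(); print(s['time'],s['ee_pos'],s['finger_gap'],s['contact_force'])"
```

```text
the job is handed in; nothing more can be done
None
the job is handed in; nothing more can be done
```

The job is handed in at about 11.6 s of the 42 s allowed. The transport lock is open and the cassette is out of its bay, still held by its pinched catches.

- **Lock:** I gripped it and slid it along +y until it held against about 17 N at its end stop, then released it. Later pictures show it still at the open end of the slot.
- **Cassette:** I pinched both catches at 35 N and lifted straight up. The load of about 3 N fits the cassette's weight. Depth readings put the underside at about 125–128 mm above the bench at both ends. That is level and about 7.5 cm above the shaker's top. The arm was still at the last reading.
- **Other things on the bench:** the last pictures show the bottle, tip box, rack and beaker apparently where they were; I judged this by eye and did not measure it.

**Checks that disagreed:**
- The finger gap while pinching read 35 mm, though the catches should be 40 mm apart when fully pressed. I took this as give under the squeeze, and the gap and load stayed steady through the lift.
- The two cameras differed by about 3 mm in the shaker's y position. The midpoint proved good enough for both grasps.

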